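Put the second pedal away in the push-latched parts case

TASK

The pedal lying on the bench belongs with its mate in the aluminium-lidded parts case. Press the lid's front down until it stops and let go so that the latch frees it, swing the lid right up, lay the pedal flat on the rubber mat in the empty bay and let go of it, then swing the lid down and press it in once more until it stays latched shut. Leave the mate and everything else on the bench where they are.

Things in the scene. Friction and masses are not known exactly. Their poses are not given: they have to be found in the camera images.
- case: Grey steel parts case fixed to the bench: outside 166 (x) by 252 (y) by 65 mm high, walls and floor 5 mm, open at the top under its lid. Origin: centre of its underside; x points from its front (the side with the lid's black disc, facing the robot's right) to its hinge side, y to its left. A 39 mm deep compartment with latch and spring post runs along the front, two bays lie behind it.
- bay_left (a point): Centre of the left bay's floor: 22 mm behind the case's centre, 62 mm to its left, 5 mm above the bench. Each bay is 115 (x) by 118 mm (y); the wall between the bays is 6 mm thick and 48 mm high. Axes as the case's.
- bay_right (a point): The same for the right bay, 62 mm to the right of the case's centre.
- post_top (a point): Top of the steel spring post (10 mm thick) in the front compartment, 60 mm ahead of the case's centre and 90 mm to its left. It touches the underside of the latched lid, pushes the freed lid up and then stands 55 mm above the rim.
- lid_hinge (a point): Point on the lid's hinge axis, at the middle of the case's rear rim (83 mm behind the case's origin, 75 mm above the bench). The axis runs along the case's y. The point's axes turn with the lid; with the lid latched they match the case's.
- lid_pad (a point): Centre of the flat black rubber disc (34 mm across) on top of the lid, 160 mm from the hinge axis: the place to press. Pressing it slowly down to the stop (10 mm, 3 to 6 N on the way, then solid) and letting go frees a latched lid, which springs ajar. Pressing the loose lid down to the same stop, 10 mm below the latched place, and letting go latches it; short of that it springs up again.
- lid_front (a point): Middle of the lid's front edge, 180 mm from the hinge axis, at the plate's underside; a 9 mm deep skirt hangs from it. 56 mm higher when ajar. A closed fingertip tilted forward about 40 degrees from straight down, put under the ajar edge from in front of the case, can lift the lid in an arc about the hinge. A latched lid cannot be pulled up.
- lid (a joint): Angle of the lid in rad: 0 latched shut (plate level, its underside on the hinge axis, 10 mm above the rim); negative pressed in (stop at -0.066); about 0.31 ajar after freeing; stop at 1.62, just past vertical. The plate is aluminium, 5 mm thick, 258 mm wide. Above 0.31 its hinge is stiff (0.12 N m) and it stays at any angle; below, the post pushes it up (2 to 4 N at the pad).
- mat: Square black rubber mat, 104 by 104 by 4 mm, fixed on the floor of the empty bay (left or right). Origin: centre of its underside, 5 mm above the bench; axes as the case's.
- pedal: Bicycle pedal lying flat on the bench, black plastic with a steel spindle: rectangular cage 76 (x) by 50 (y) by 26 mm (z), with solid flat side plates 76 mm long along y = +-25 mm that can be gripped across the 50 mm; the spindle, 13 mm thick, sticks 26 mm out of the +x end at mid-height. Origin: centre of the cage's underside. About 0.2 kg.
- pedal_mid (a point): Middle of the pedal's whole 102 mm length: 13 mm from the cage's centre towards the spindle end, at mid-height (13 mm above the underside). Axes as the pedal's.
- mate: The other pedal, the same in shape, already lying on the bare floor of the other bay, spindle towards the hinge. Origin: centre of the cage's underside. Not to be disturbed.
- hub: Aluminium bicycle hub standing on end, 44 mm across its flanges, 96 mm tall, origin centre of its foot. Bystander, to be left alone.
- cog: Dark steel cog ring, 68 mm across, 8 mm thick, lying flat, origin centre of its underside. Bystander, to be left alone.
- reflector: Flat red plastic reflector, 80 by 36 by 7 mm, origin centre of its underside. Bystander, to be left alone.
- spanner: Steel wrench lying on the bench, origin under its middle. Bystander, to be left alone.
- oil: Black oil bottle, 48 mm across, 130 mm tall, origin centre of its base. Bystander, to be left alone.
- stem: Dark steel handlebar stem lying on the bench, about 130 mm long, 34 mm tall, origin under its round end. Bystander, to be left alone.
- bearings: Round steel tin, 60 mm across, 22 mm tall, origin centre of its base. Bystander, to be left alone.
There are look-alikes about, which are no part of the job. Leave any blue or pink look-alike of the pedal alone.

How it is judged (in metres and radians):
On the way, in this order (a step that is already met when the one before it is completed fails the run):
1. the latched lid is pressed in (value of joint lid below -0.03 rad).
2. the lid has been pressed free and stands ajar (value of joint lid above 0.22 rad), for 0.1 s.
3. the lid is swung up (value of joint lid above 1.2 rad), for 0.1 s.
4. with the lid open, the pedal lies flat on the mat in the empty bay, let go (horizontal distance between pedal_mid and mat below 0.04 m and z of pedal in the frame of mat between 0.001 and 0.009 m and angle between pedal's own z axis and vertical below 0.12 rad and linear speed of pedal below 0.02 m/s and value of joint lid above 0.8 rad and contact force between the fingers and pedal below 0.2 N), for 0.2 s.
5. the lid is pressed down past its latched place (value of joint lid below -0.03 rad).
At the end, for the whole second after the job is handed in: The lid is latched shut (within 0.02 rad of its latched angle, standing by itself), and the pedal lies flat and still on the mat in the empty bay: its middle within 40 mm of the mat's centre, tilted less than 0.12 rad, its underside on the mat; the mate is still in its bay (horizontal distance between pedal_mid and mat below 0.04 m and z of pedal in the frame of mat between 0.001 and 0.009 m and angle between pedal's own z axis and vertical below 0.12 rad and linear speed of pedal below 0.02 m/s and value of joint lid between -0.02 and 0.02 rad and distance between mate and mat below 0.15 m); the robot touches nothing.
It fails at once if the mate is moved more than 25 mm (distance of mate from where it was at the start of the episode above 0.025 m).
It fails at once if a bystander is moved more than 30 mm (distance of any of hub, cog, reflector, spanner, oil, stem, bearings from where it was at the start of the episode above 0.03 m).
It also fails if it takes over 72 s, if anything falls off the work surface, if the arm or the gripper's body presses on something with over 40 N, if the wrist force passes 120 N, or if a joint passes its speed limit or range.

ROBOT

A 6-joint arm with a two-finger parallel gripper is mounted at the origin on the work surface. World frame = base frame: x ahead of the robot, y to its left, z up, the work surface at z = 0. Lengths are in mm, angles in rad, forces in N, time in s.
With the tool pointing down it reaches from about 350 to 875 mm from the base axis. Payload 4.2 kg.
Tool frame: the origin (TCP) lies at the very end of the fingers, on their centre line; the grasp point (between the pads) lies 19 mm behind it; z points along the fingers, y is the line along which they close (so a half turn about z gives the same grasp; the last joint's range is limited). The gripper opens to 85 mm and grips with 20 to 120 N. Pads are 22 mm wide; open, the fingers measure 114 mm over their backs; the gripper's body (76 mm by 85 mm) begins 54 mm behind the grasp point. The pads swing forward as they close: fully open they stand 13 mm farther back than shut.
Start: joints at [1.535, 0.385, 0.008, 0, -1.194, -0.259], TCP at [181.561, 598.026, 231.312] pointing down, gripper open.
Joint ranges: [-3.14, 3.14], [-1.21, 2.06], [-1.07, 1.41], [-3.16, 2.05], [-2.99, -0.16], [-3.1, 3.1]. Speed limits (rad/s): [2.79, 2.79, 3.14, 3.14, 3.14, 3.14].

INTERFACE

Orientations are given as a unit quaternion [x, y, z, w].
In Python, from bench import arm gives the robot as it stands.
- The arm moves only by the tool servo_tool, never from a script. Its argument "rows" is a list that holds one entry, the list of rows, each a list of 7 numbers: the finger opening in mm, from 0 to 85.4, then the shift along the tool's x, y, z in mm, then the turn, a rotation vector about the tool's x, y, z in rad. A call has 1 to 10 rows; each row is the pose to reach, as a shift and turn from the pose commanded when the call began, along the tool's axes at that moment; what a row does not reach only later rows make up. A row lasts 1/8 s, in which the tool goes at most 62.5 mm and 10.7 degrees, less where a joint would pass 70% of its speed; a pose out of reach is approached as far as the arm can. A call with a gripper value outside its range is refused whole. The fingers move at their own pace and stop on an object; the grip force is fixed at half the most. Time passes only in rows, so rows that repeat a pose let the fingers close. It gives the time, the measured TCP pose, the force, the opening and the grip force at its end, in the units of the state.
- arm.read_state(): the state, without advancing time (a new reading comes with each control period).
- arm.get_image(name): name is "side" or "top"; returns the picture (420x560x3 uint8, red, green, blue); there is no depth.
- arm.camera_params(name): a dict with "intrinsics" (3x3 intrinsics, pixels), "D" ([k1, k2, p1, p2, k3] as OpenCV has them; the pictures are not rectified), "R" (3x3) and "t" (3): a world point X has camera coordinates R X + t. Camera axes: x right, y down, z forward; pixel columns grow to the right and rows downward; lengths in mm; the calibration is good to about 2 mm. A picture is of the moment at which its call begins. camera_params takes no time and is no camera call.
- arm.job_done(): hands the job in; it is judged then, once.
The state is a dict: "clock": time; "joints": joint angles; "joint_vel": joint speeds; "joint_efforts": joint torques, N m; "position": TCP position; "ee_rot": TCP orientation; "contact_force": force on the tool from outside, world axes, zero at the start; "wrist_torque": the same for the moment, N m; "gripper_width": finger opening in mm; "grasp_force": force on a finger pad.
Only numpy, scipy, OpenCV 4.12 (cv2) and the standard library are available. Lean on these libraries where they do the work, as an engineer would, in place of code of your own. Each camera call takes 0.05 s, during which the arm holds its last target. There are 200 camera calls.

## Working session

There is one attempt and no reset: what is moved stays moved. The work goes in short steps, Python scripts to look and compute and a tool call to move; the robot and the scene stay as the last step left them, time stands still between calls to the robot, and variables do not carry over. Pictures are saved under pics/ and viewed, at most 10 in all, crops included, and the job is handed in when it is done.

Besides the shell and the picture viewer there is one more tool, called after "Request:" by a JSON object that holds its "name" and its "arguments", one argument or row to a line. servo_tool: Moves the arm, as the interface text tells. Its arguments: {"type":"object","properties":{"rows":{"type":"array"}},"required":["rows"]}

```bash
mkdir -p pics
cat > h.py <<'E'
import numpy as np, cv2
from bench import arm
from scipy.spatial.transform import Rotation as Rot
def cam(n):
    p=arm.camera_params(n); return [np.array(p[k],float) for k in("intrinsics","D","R","t")]
def ray(n,uv,z):
    K,D,R,t=cam(n); p=cv2.undistortPoints(np.array(uv,float).reshape(-1,1,2),K,D).reshape(-1,2)
    c=-R.T@t; d=np.c_[p,np.ones(len(p))]@R
    return c+d*((z-c[2])/d[:,2])[:,None]
def proj(n,X):
    K,D,R,t=cam(n); return cv2.projectPoints(np.array(X,float).reshape(-1,3),cv2.Rodrigues(R)[0],t.reshape(3),K,D)[0].reshape(-1,2)
def snap(n,f):
    im=np.array(arm.get_image(n)); cv2.imwrite("pics/"+f,im[:,:,::-1]); return im
E
python3 - <<'E'
from h import *
for n in("top","side"):
    snap(n,n+"0.png"); K,D,R,t=cam(n); print(n,-R.T@t,R[2])
print(arm.read_state())
E
```

```text
top [ 222.34148937    5.59125299 1109.7103453 ] [ 0.24564919  0.01358353 -0.96926362]
side [ 188.63501792 -700.02474149  871.63310323] [ 0.2463302   0.65424981 -0.71503749]
{'clock': 0.1, 'joints': array([ 1.53458584e+00,  3.85503849e-01,  6.78501012e-03, -3.83426253e-04,
       -1.19398592e+00, -2.58586762e-01]), 'joint_vel': array([ 0.00075338, -0.00302991,  0.0059947 ,  0.00221988, -0.00113258,
       -0.00013036]), 'joint_efforts': array([-7.20890439e-04, -3.93319237e+01,  1.88928598e+01,  4.19797629e+00,
       -2.58332788e-03,  3.91240064e-06]), 'position': array([181.44600927, 597.56010101, 230.33282524]), 'ee_rot': array([ 9.89145623e-01, -1.46935342e-01, -7.12162548e-05,  9.68096765e-04]), 'contact_force': array([ 0.40970248, -0.26440328,  0.33097185]), 'wrist_torque': array([-0.02128984, -0.00022279, -0.00511354]), 'grasp_force': 0.0, 'gripper_width': 84.95268776470365}
```

View pics/top0.png

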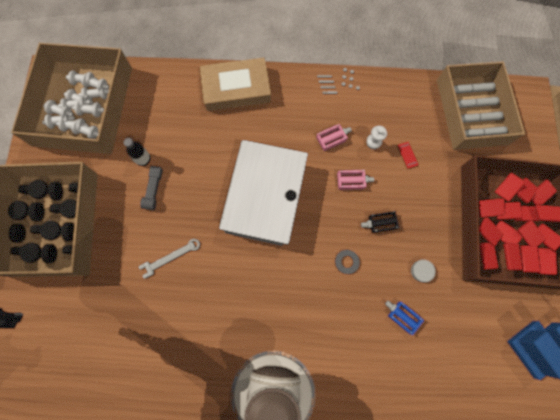

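View pics/side0.png

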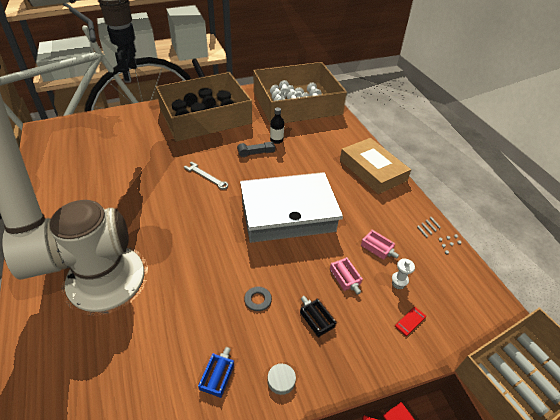

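Pictures: lid (top view) spans about (222..307, 143..243) with black disc at (291,195), front facing image right (world −y). Pedal candidates in the top view: black (383,223), pink (332,137), pink (352,180), blue (405,318). I choose the black one, spindle pointing left at (366,225). Hub is at (377,137), cog (347,262), tin (424,271).

Run:
```python
from h import *
im=cv2.imread("pics/top0.png"); g=cv2.cvtColor(im,cv2.COLOR_BGR2HSV)
def big(m):
    c=max(cv2.findContours(m.astype(np.uint8),0,2)[0],key=cv2.contourArea); return c
roi=np.zeros(im.shape[:2],bool); roi[130:255,210:320]=1
lid=big(roi&(g[...,2]>150)&(g[...,1]<60)); 
P=ray("top",lid.reshape(-1,2),80)
r=cv2.minAreaRect(P[:,:2].astype(np.float32)); print("lid",r, cv2.boxPoints(r).round(0).tolist())
m=cv2.drawContours(np.zeros(im.shape[:2],np.uint8),[cv2.convexHull(lid)],-1,1,-1).astype(bool)
pad=big(m&(g[...,2]<80)); print("pad top",ray("top",cv2.minEnclosingCircle(pad)[0],81), cv2.contourArea(pad))
roi[:]=0; roi[205:242,355:405]=1
d=roi&(g[...,2]<60); c=big(d); P=ray("top",c.reshape(-1,2),20); r=cv2.minAreaRect(P[:,:2].astype(np.float32)); print("pedal",r,cv2.boxPoints(r).round(0).tolist())
print(ray("top",[(366,225),(399,220)],13))
t=cv2.resize(im[120:290,300:450],None,fx=4,fy=4,interpolation=2)
ims=cv2.imread("pics/side0.png")
s=cv2.resize(ims[280:350,270:360],None,fx=4,fy=4,interpolation=2)
t=cv2.resize(t,None,fx=.7,fy=.7)
o=np.zeros((max(t.shape[0],s.shape[0]),t.shape[1]+s.shape[1],3),np.uint8); o[:t.shape[0],:t.shape[1]]=t;o[:s.shape[0],t.shape[1]:]=s
cv2.imwrite("pics/crop1.png",o); print(o.shape)
# side checks
gs=cv2.cvtColor(ims,cv2.COLOR_BGR2HSV); rs=np.zeros(ims.shape[:2],bool); rs[165:232,235:345]=1
pd=big(rs&(gs[...,2]<70)); print("pad side",ray("side",cv2.minEnclosingCircle(pd)[0],81),cv2.contourArea(pd))
```

```text
lid ((529.0757446289062, 48.46173858642578), (188.93783569335938, 261.20648193359375), 80.53315734863281) [[385.0, -23.0], [642.0, -66.0], [673.0, 120.0], [416.0, 163.0]]
pad top [[516.89341571 -23.58223438  81.        ]] 58.0
pedal ((469.52166748046875, -289.1159362792969), (50.848289489746094, 77.7512435913086), 12.210930824279785) [[436.0, -256.0], [453.0, -332.0], [503.0, -322.0], [486.0, -246.0]]
[[ 459.52928358 -241.75220692   13.        ]
 [ 478.61129388 -335.8997589    13.        ]]
(476, 780, 3)
pad side [[502.0299544  -53.96127863  81.        ]] 237.5
```

View pics/crop1.png

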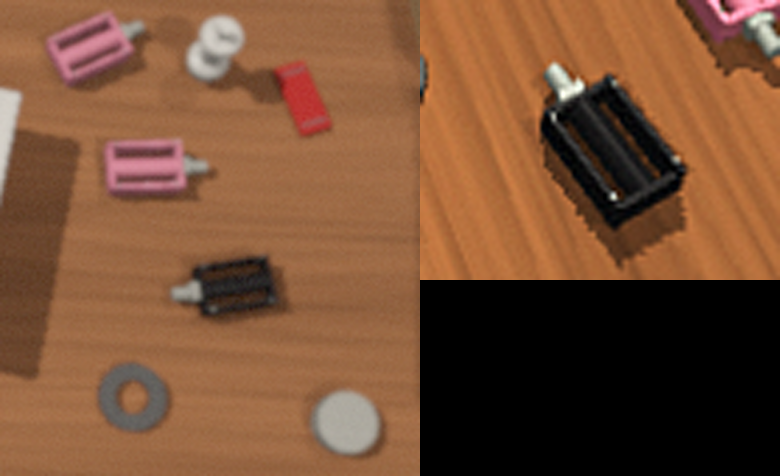

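The crop confirms it: the black pedal lies clear of everything, with its spindle towards the case. Next I plan the approach to the pad.

```bash
cat >> h.py <<'E'
h=np.array([.165,.986,0]); cy=np.array([-.986,.165,0]); pad=np.array([517,-24.5,81]); hinge=pad+160*h; hinge[2]=75
def R_(tilt=0,yawdir=-h):  # tool x along yawdir with tool down, then turned about tool y by tilt
    x=np.array(yawdir)/np.linalg.norm(yawdir); z=np.array([0,0,-1.]); return np.c_[x,np.cross(z,x),z]@Rot.from_rotvec([0,tilt,0]).as_matrix()
def to(pos,R,s=None):
    s=s or arm.read_state(); R0=Rot.from_quat(s["ee_rot"]).as_matrix()
    print("shift",(R0.T@(np.array(pos)-s["position"])).round(1),"turn",Rot.from_matrix(R0.T@R).as_rotvec().round(3))
E
python3 - <<'E'
from h import *
to(pad+[0,0,60],R_()); to(pad+[0,0,20],R_())
E
```

```text
shift [501.9 497.5  90.4] turn [ 1.000e-03 -2.000e-03  1.442e+00]
shift [501.9 497.4 130.4] turn [ 1.000e-03 -2.000e-03  1.442e+00]
```

Request:
{"name": "servo_tool", "arguments": {
  "rows": [
    [[0, 50, 50, 0, 0, 0, 0.15], [0, 100, 100, 10, 0, 0, 0.3], [0, 150, 150, 20, 0, 0, 0.45], [0, 200, 200, 30, 0, 0, 0.6], [0, 250, 250, 40, 0, 0, 0.75], [0, 300, 300, 50, 0, 0, 0.9], [0, 350, 350, 60, 0, 0, 1.05], [0, 400, 400, 70, 0, 0, 1.2], [0, 450, 450, 80, 0, 0, 1.35], [0, 502, 497.5, 90, 0, 0, 1.442]]
  ]
}}

```text
clock: 1.35
position: [475.2, 50.2, 153.4]
ee_rot: [-0.645, 0.764, -0.0, 0.0]
contact_force: [0.6, 0.6, 0.1]
gripper_width: -0.1
grasp_force: 0.0
```

Run:
```python
from h import *
s=arm.read_state(); print(s["clock"],s["position"],s["joints"].round(2),s["contact_force"]); to(pad+[0,0,20],R_())
```

```text
1.35 [475.20030135  50.23425971 153.41509707] [ 0.45  0.21 -0.46 -0.   -0.9  -0.62] [0.63753026 0.60289403 0.08623073]
shift [ 66.6 -53.8  52.4] turn [-0.     0.    -0.003]
```

Request:
{"name": "servo_tool", "arguments": {
  "rows": [
    [[0, 30, -25, 10, 0, 0, 0], [0, 66, -54, 20, 0, 0, 0], [0, 66, -54, 20, 0, 0, 0], [0, 66, -54, 20, 0, 0, 0]]
  ]
}}

```text
clock: 1.85
position: [516.6, -22.0, 133.3]
ee_rot: [-0.646, 0.763, 0.0, -0.0]
contact_force: [0.9, 0.0, 0.3]
gripper_width: -0.4
grasp_force: 0.0
```

Run:
```python
from h import *
s=arm.read_state(); print(s["clock"],s["position"],s["contact_force"]); to(pad+[0,0,4],R_())
im=snap("top","t1.png"); t=im[120:270,200:340,::-1]
im=snap("side","s1.png"); u=im[120:270,220:360,::-1]
cv2.imwrite("pics/c2.png",cv2.resize(np.hstack([t,u]),None,fx=2.8,fy=2.8,interpolation=2))
```

```text
1.85 [516.58010879 -21.97669642 133.33224768] [0.93242302 0.01571938 0.28950612]
shift [ 2.4 -0.9 48.3] turn [ 0.001 -0.    -0.001]
```

View pics/c2.png

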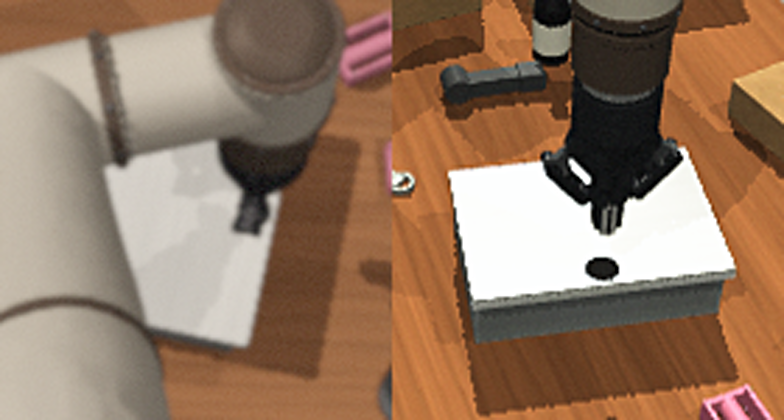

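The crop shows the closed tip straight above the disc, which is at (602,268) in its right half. I press down slowly now.

Request:
{"name": "servo_tool", "arguments": {
  "rows": [
    [[0, 2, -1, 22, 0, 0, 0], [0, 2, -1, 44, 0, 0, 0], [0, 2, -1, 50, 0, 0, 0], [0, 2, -1, 53, 0, 0, 0], [0, 2, -1, 55, 0, 0, 0], [0, 2, -1, 57, 0, 0, 0], [0, 2, -1, 59, 0, 0, 0]]
  ]
}}

```text
clock: 2.82
position: [518.1, -23.7, 75.2]
ee_rot: [-0.646, 0.763, -0.0, 0.001]
contact_force: [-0.5, 2.3, 3.2]
gripper_width: 0.1
grasp_force: 1.6
```

Request:
{"name": "servo_tool", "arguments": {
  "rows": [
    [[0, 0, 0, 2, 0, 0, 0], [0, 0, 0, 4, 0, 0, 0], [0, 0, 0, 5, 0, 0, 0], [0, 0, 0, 6, 0, 0, 0], [0, 0, 0, 7, 0, 0, 0]]
  ]
}}

```text
clock: 3.45
position: [518.3, -23.9, 69.4]
ee_rot: [-0.646, 0.763, -0.001, 0.0]
contact_force: [-5.3, 3.5, 18.2]
gripper_width: -0.3
grasp_force: 9.0
```

Request:
{"name": "servo_tool", "arguments": {
  "rows": [
    [[0, 0, 0, -8, 0, 0, 0], [0, 0, 0, -30, 0, 0, 0], [0, 0, 0, -60, 0, 0, 0], [0, 0, 0, -95, 0, 0, 0], [0, 25, 0, -110, 0, -0.15, 0], [0, 55, 0, -110, 0, -0.3, 0], [0, 80, 0, -110, 0, -0.45, 0], [0, 80, 0, -110, 0, -0.6, 0], [0, 80, 0, -110, 0, -0.7, 0], [0, 80, 0, -110, 0, -0.7, 0]]
  ]
}}

```text
clock: 4.7
position: [503.6, -104.7, 175.8]
ee_rot: [-0.605, 0.719, 0.222, 0.261]
contact_force: [0.2, -0.0, -0.9]
gripper_width: -0.1
grasp_force: 0.0
```

Run:
```python
from h import *
s=arm.read_state(); print(s["clock"],s["position"],s["joints"].round(2),s["contact_force"],Rot.from_quat(s["ee_rot"]).as_matrix().round(2).tolist())
H=hinge
for a,b in((-220,150),(-220,102),(-174,102)): to(H+a*h+[0,0,b-75],R_(-.7))
im=snap("side","s2.png"); u=im[70:330,150:450,::-1]
cv2.imwrite("pics/c3.png",cv2.resize(u,None,fx=2,fy=2,interpolation=2))
```

```text
4.7 [ 503.59986011 -104.73543452  175.79250357] [-0.34  0.38 -0.08 -0.71 -1.33  0.42] [ 0.15500604 -0.02378228 -0.8752367 ] [[-0.13, -0.99, 0.11], [-0.75, 0.17, 0.64], [-0.64, 0.0, -0.76]]
shift [ 0.3  0.  33.5] turn [ 0.001 -0.    -0.006]
shift [31.2 -0.2 70.2] turn [ 0.001 -0.    -0.006]
shift [-4.   0.  99.8] turn [ 0.001 -0.    -0.006]
```

View pics/c3.png

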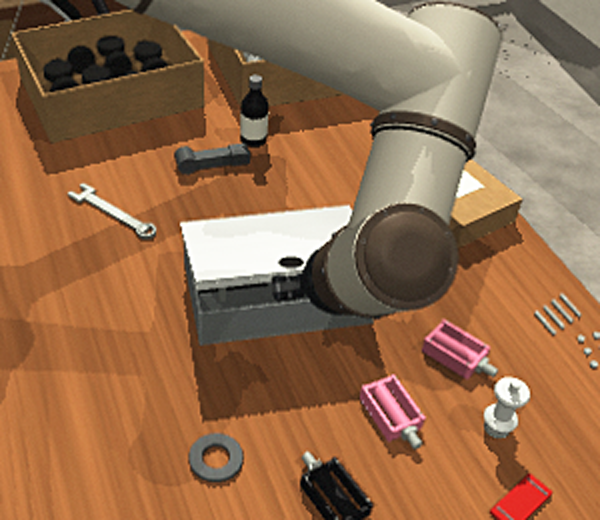

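The lid is ajar, with a dark gap along its front at about (230,290) in the crop. The tool stands in front of the case. Now the tip goes under the edge.

Request:
{"name": "servo_tool", "arguments": {
  "rows": [
    [[0, 15, 0, 35, 0, 0, 0], [0, 31, 0, 70, 0, 0, 0], [0, 31, 0, 70, 0, 0, 0], [0, 14, 0, 85, 0, 0, 0], [0, -4, 0, 100, 0, 0, 0], [0, -4, 0, 100, 0, 0, 0]]
  ]
}}

```text
clock: 5.5
position: [516.2, -35.5, 105.8]
ee_rot: [-0.609, 0.716, 0.22, 0.262]
contact_force: [-0.7, -0.2, 0.2]
gripper_width: 0.2
grasp_force: 0.0
```

Request:
{"name": "servo_tool", "arguments": {
  "rows": [
    [[0, -15, 0, -8, 0, 0, 0], [0, -30, 0, -15, 0, 0, 0], [0, -48, 0, -21, 0, 0, 0], [0, -65, 0, -25, 0, 0, 0], [0, -83, 0, -27, 0, 0, 0], [0, -101, 0, -28, 0, 0, 0], [0, -119, 0, -26, 0, 0, 0], [0, -137, 0, -23, 0, 0, 0]]
  ]
}}

```text
clock: 6.5
position: [530.7, 53.3, 210.6]
ee_rot: [-0.607, 0.717, 0.221, 0.262]
contact_force: [-0.5, -1.6, -0.8]
gripper_width: 0.2
grasp_force: 0.6
```

Run:
```python
from h import *
s=arm.read_state(); d=s["position"]-hinge; print(d@h,s["position"][2],d@cy,s["joints"].round(2),s["contact_force"])
im=snap("side","s3.png"); u=im[70:330,150:450,::-1]
cv2.imwrite("pics/c4.png",cv2.resize(u,None,fx=2,fy=2,interpolation=2))
```

```text
-80.95699649288568 210.63377021766215 -0.6786577909498933 [-0.04  0.28 -0.12 -0.76 -1.19  0.17] [-0.4801174  -1.62031102 -0.8429293 ]
```

View pics/c4.png

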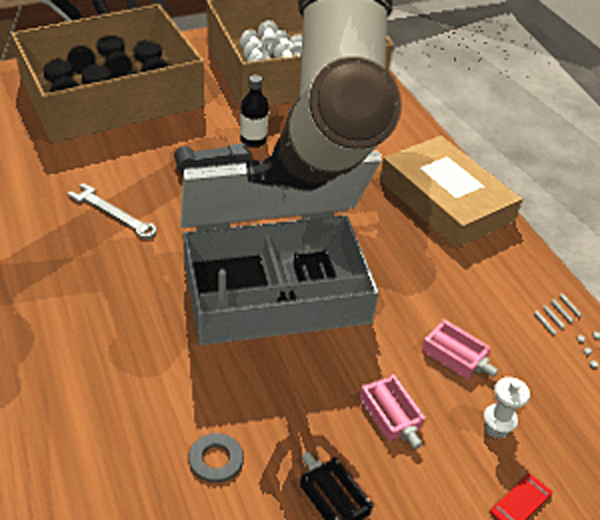

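The lid is well up. The black mat is in the left bay at (232,272) in the crop, and the mate is in the right bay at (315,266). I push the lid a bit farther.

Request:
{"name": "servo_tool", "arguments": {
  "rows": [
    [[0, -17, 0, 6, 0, 0, 0], [0, -34, 0, 12, 0, 0, 0], [0, -46, 0, 18, 0, 0, 0], [0, -57, 0, 25, 0, 0, 0], [0, -63, 0, 31, 0, 0, 0], [0, -63, 0, 31, 0, 0, 0]]
  ]
}}

```text
clock: 7.3
position: [541.6, 120.4, 226.3]
ee_rot: [-0.607, 0.717, 0.222, 0.262]
contact_force: [-0.3, 0.6, -0.1]
gripper_width: 0.2
grasp_force: 0.0
```

Run:
```python
from h import *
s=arm.read_state(); d=s["position"]-hinge; print(d@h,s["position"][2],s["contact_force"])
im=snap("side","s4.png")
# pedal, second measurement from the side and top
for n in("top","side"):
    im=snap(n,n+"5.png"); g=cv2.cvtColor(im,cv2.COLOR_RGB2HSV)
    c=proj(n,[[470,-289,13]])[0].astype(int); r=30 if n=="top" else 40
    m=np.zeros(im.shape[:2],np.uint8); m[c[1]-r:c[1]+r,c[0]-r:c[0]+r]=1
    k=(m>0)&(g[...,2]<65)
    q=max(cv2.findContours(k.astype(np.uint8),0,2)[0],key=cv2.contourArea)
    if n=="top":
      for z in (20,26):
        P=ray(n,q.reshape(-1,2),z); rr=cv2.minAreaRect(P[:,:2].astype(np.float32)); print(n,z,rr)
    else: print(n,ray(n,cv2.minAreaRect(q)[0],13), cv2.contourArea(q))
    g2=(m>0)&(g[...,1]<70)&(g[...,2]>110); ys,xs=np.nonzero(g2); print("spindle",len(xs),ray(n,[(xs.mean(),ys.mean())],15))
```

```text
-13.020249502722645 226.27996396791153 [-0.25922074  0.58493354 -0.07938195]
top 20 ((468.87725830078125, -287.1284484863281), (51.53520202636719, 83.93183898925781), 11.061132431030273)
top 26 ((467.5198669433594, -285.51678466796875), (51.2514533996582, 83.46969604492188), 11.061114311218262)
spindle 13 [[ 461.81595145 -242.62112464   15.        ]]
side [[ 471.93753914 -288.57135963   13.        ]] 717.0
spindle 82 [[ 524.51074633 -236.75991386   15.        ]]
```

Request:
{"name": "servo_tool", "arguments": {
  "rows": [
    [[0, -3, 0, 2, 0, 0, 0], [0, -6, 0, 5, 0, 0, 0], [0, 5, 0, -4, 0, 0, 0], [0, 35, 0, -25, 0, 0, 0], [0, 70, 0, -50, 0, 0, 0], [0, 100, 0, -60, 0, 0.1, 0], [0, 130, 0, -70, 0, 0.25, 0], [75, 130, 0, -70, 0, 0.4, 0]]
  ]
}}

```text
clock: 8.45
position: [517.5, -26.0, 195.7]
ee_rot: [-0.637, 0.756, 0.095, 0.112]
contact_force: [0.1, -0.9, 0.2]
gripper_width: 17.7
grasp_force: 0.0
```

```bash
cat >> h.py <<'E'
p=np.array([-.2,.98,0]); ped=np.array([469.5,-288.5,0])
E
python3 - <<'E'
from h import *
s=arm.read_state(); print(s["position"],s["joints"].round(2))
g=ped+5*p
to(g+[0,0,130],R_(0,-p)); to(g+[0,0,60],R_(0,-p)); to(g+[0,0,4],R_(0,-p))
im=snap("side","s6.png"); cv2.imwrite("pics/c5.png",cv2.resize(im[60:330,150:450,::-1],None,fx=2,fy=2))
E
```

```text
[517.52697832 -25.97077426 195.6833968 ] [ 0.08  0.24 -0.21 -0.33 -1.07 -0.1 ]
shift [270.    4.6 -13.3] turn [-0.054  0.291 -0.369]
shift [290.3   4.5  53.7] turn [-0.054  0.291 -0.369]
shift [306.6   4.4 107.3] turn [-0.054  0.291 -0.369]
```

View pics/c5.png

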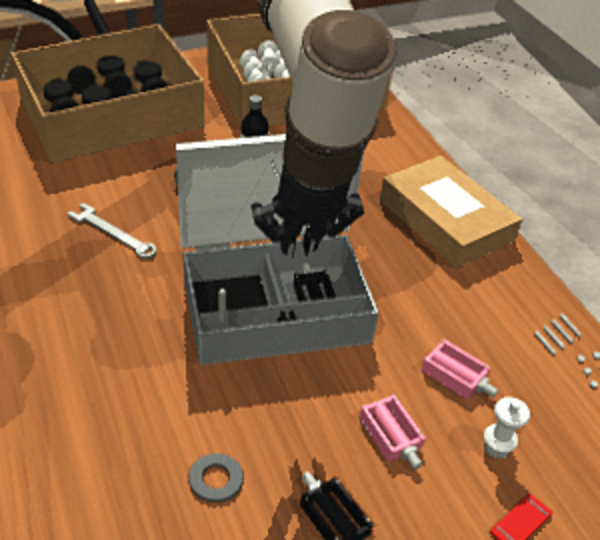

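The lid stands upright on its own and the bay is clear. Next I go over the pedal.

Request:
{"name": "servo_tool", "arguments": {
  "rows": [
    [[75, 40, 0, -12, -0.01, 0.05, -0.06], [75, 85, 1, -12, -0.02, 0.1, -0.12], [75, 130, 2, -12, -0.03, 0.15, -0.18], [75, 175, 3, -12, -0.04, 0.2, -0.24], [75, 220, 4, -13, -0.045, 0.25, -0.3], [75, 255, 4.5, -13, -0.05, 0.29, -0.36], [75, 280, 4.5, 20, -0.054, 0.291, -0.369], [75, 290, 4.5, 54, -0.054, 0.291, -0.369], [75, 290, 4.5, 54, -0.054, 0.291, -0.369]]
  ]
}}

```text
clock: 9.62
position: [467.6, -279.8, 56.5]
ee_rot: [0.775, -0.631, -0.004, -0.002]
contact_force: [0.2, 0.7, 1.2]
gripper_width: 74.9
grasp_force: 0.0
```

Run:
```python
from h import *
s=arm.read_state(); print(s["position"],s["gripper_width"])
to(ped+5*p+[0,0,4],R_(0,-p))
a=snap("side","s7.png"); b=snap("top","t7.png")
c=proj("side",[ped])[0].astype(int); d=proj("top",[ped])[0].astype(int)
o=np.hstack([cv2.resize(a[c[1]-60:c[1]+50,c[0]-60:c[0]+60],None,fx=3.3,fy=3.3),cv2.resize(b[d[1]-55:d[1]+55,d[0]-60:d[0]+60],None,fx=3.3,fy=3.3)])
cv2.imwrite("pics/c6.png",o[:,:,::-1])
```

```text
[ 467.62999466 -279.81593186   56.54536752] 74.93773464483989
shift [ 4.3 -0.3 52.5] turn [0.003 0.009 0.003]
```

View pics/c6.png

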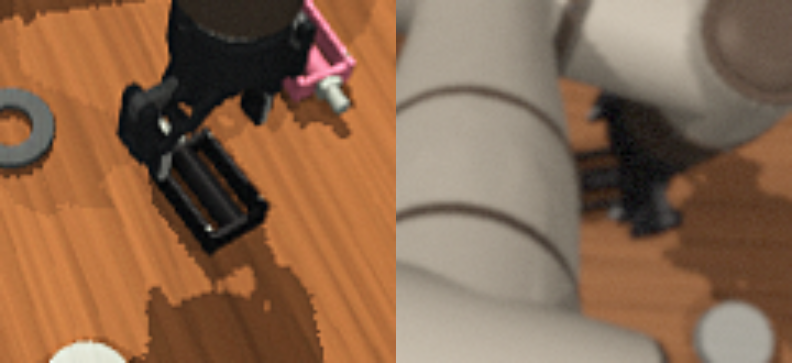

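The fingers straddle the pedal and the pink look-alike is clear of them. I descend and grip.

Request:
{"name": "servo_tool", "arguments": {
  "rows": [
    [[75, 2, 0, 18, 0, 0, 0], [75, 4, 0, 36, 0.003, 0.009, 0], [75, 4, 0, 48, 0.003, 0.009, 0], [75, 4, 0, 53, 0.003, 0.009, 0], [45, 4, 0, 53, 0.003, 0.009, 0], [40, 4, 0, 53, 0.003, 0.009, 0], [40, 4, 0, 53, 0.003, 0.009, 0], [40, 4, 0, 53, 0.003, 0.009, 0]]
  ]
}}

```text
clock: 10.72
position: [471.9, -283.5, 7.0]
ee_rot: [0.776, -0.631, 0.004, -0.001]
contact_force: [-0.1, 1.2, 5.9]
gripper_width: 48.3
grasp_force: 63.9
```

Request:
{"name": "servo_tool", "arguments": {
  "rows": [
    [[40, 0, 0, -30, 0, 0, 0], [40, 0, 0, -70, 0, 0, 0], [40, 0, 0, -115, 0, 0, 0], [40, 0, 0, -160, 0, 0, 0], [40, 0, 0, -160, 0, 0, 0]]
  ]
}}

```text
clock: 11.35
position: [472.0, -283.5, 169.4]
ee_rot: [0.776, -0.631, 0.007, -0.003]
contact_force: [0.6, 0.7, -3.1]
gripper_width: 48.6
grasp_force: 63.2
```

```bash
cat >> h.py <<'E'
mat=hinge-61*h+62*cy; tp=mat-10.6*h
E
python3 - <<'E'
from h import *
s=arm.read_state(); print(s["position"],s["gripper_width"],s["contact_force"],s["joints"].round(2),mat,tp)
for z in (165,60,16): to([tp[0],tp[1],z],R_())
# mat in images: project predicted corners and compare with dark blob in s6 (unobstructed)
im=cv2.imread("pics/s6.png"); g=cv2.cvtColor(im,cv2.COLOR_BGR2HSV)
c=[mat*[1,1,0]+[0,0,9]+a*52*h+b*52*cy for a,b in((-1,-1),(-1,1),(1,1),(1,-1))]; q=proj("side",c); print(q.round(0).tolist())
m=np.zeros(im.shape[:2],np.uint8); m[185:230,235:295]=1
k=((m>0)&(g[...,2]<45)).astype(np.uint8); cc=max(cv2.findContours(k,0,2)[0],key=cv2.contourArea); print(cv2.boundingRect(cc))
E
```

```text
[ 472.00029399 -283.49962476  169.43946106] 48.62596270566884 [ 0.59885689  0.65460166 -3.11682462] [-0.25  0.31 -0.28  0.   -0.97  0.45] [472.203  83.344  75.   ] [470.454   72.8924  75.    ]
shift [-349.2  -71.3    2.7] turn [-0.014 -0.005  0.372]
shift [-350.   -69.9  107.6] turn [-0.014 -0.005  0.372]
shift [-350.4  -69.4  151.6] turn [-0.014 -0.005  0.372]
[[287.0, 222.0], [251.0, 227.0], [246.0, 201.0], [280.0, 198.0]]
(246, 198, 38, 20)
```

Request:
{"name": "servo_tool", "arguments": {
  "rows": [
    [[40, -45, -9, 0, 0, 0, 0.04], [40, -95, -19, 0, 0, 0, 0.1], [40, -145, -30, 0, 0, 0, 0.15], [40, -195, -40, 0, 0, 0, 0.2], [40, -245, -50, 0, 0, 0, 0.26], [40, -295, -60, 0, 0, 0, 0.32], [40, -335, -68, 0, -0.01, -0.005, 0.36], [40, -350, -71, 0, -0.014, -0.005, 0.372], [40, -350, -71, 2, -0.014, -0.005, 0.372], [40, -350, -71, 2, -0.014, -0.005, 0.372]]
  ]
}}

```text
clock: 12.6
position: [467.2, 73.5, 161.7]
ee_rot: [-0.646, 0.764, 0.004, -0.004]
contact_force: [-0.6, -0.5, -2.0]
gripper_width: 48.5
grasp_force: 63.1
```

Run:
```python
from h import *
s=arm.read_state(); print(s["position"],s["gripper_width"],s["contact_force"],s["joints"].round(2))
for z in (60,16): to([tp[0],tp[1],z],R_())
im=snap("side","s8.png"); cv2.imwrite("pics/c7.png",cv2.resize(im[60:260,180:400,::-1],None,fx=2.7,fy=2.7,interpolation=2))
```

```text
[467.15623589  73.4731069  161.68866038] 48.455422711970854 [-0.63295392 -0.50159896 -1.95732769] [ 0.5   0.2  -0.45 -0.01 -0.93 -0.66]
shift [-1.000e-01 -4.400e+00  1.016e+02] turn [ 0.011 -0.001 -0.001]
shift [-1.000e-01 -4.900e+00  1.456e+02] turn [ 0.011 -0.001 -0.001]
```

View pics/c7.png

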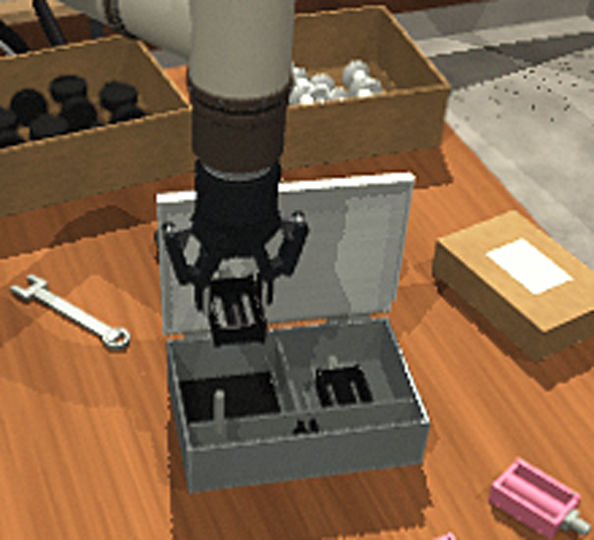

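The pedal is held level above the left bay, behind the post. I lower it.

Request:
{"name": "servo_tool", "arguments": {
  "rows": [
    [[40, 0, -3, 20, 0.01, 0, 0], [40, 0, -5, 50, 0.01, 0, 0], [40, 0, -5, 80, 0.01, 0, 0], [40, 0, -5, 105, 0.01, 0, 0], [40, 0, -5, 120, 0.01, 0, 0], [40, 0, -5, 132, 0.01, 0, 0], [40, 0, -5, 138, 0.01, 0, 0], [40, 0, -5, 141, 0.01, 0, 0]]
  ]
}}

```text
clock: 13.65
position: [472.3, 73.6, 21.9]
ee_rot: [-0.646, 0.764, -0.001, 0.001]
contact_force: [-0.0, 0.4, -2.7]
gripper_width: 49.0
grasp_force: 63.0
```

Request:
{"name": "servo_tool", "arguments": {
  "rows": [
    [[40, 0, 0, 2, 0, 0, 0], [40, 0, 0, 4, 0, 0, 0], [40, 0, 0, 5, 0, 0, 0]]
  ]
}}

```text
clock: 14.02
position: [472.2, 73.8, 17.1]
ee_rot: [-0.646, 0.763, -0.001, 0.001]
contact_force: [-0.8, -0.6, -1.9]
gripper_width: 48.7
grasp_force: 63.0
```

Request:
{"name": "servo_tool", "arguments": {
  "rows": [
    [[40, 0, 0, 1, 0, 0, 0], [40, 0, 0, 2, 0, 0, 0], [40, 0, 0, 2.5, 0, 0, 0]]
  ]
}}

```text
clock: 14.4
position: [472.2, 73.8, 15.9]
ee_rot: [-0.646, 0.763, -0.001, 0.001]
contact_force: [-5.1, 0.9, 13.2]
gripper_width: 49.1
grasp_force: 65.1
```

Request:
{"name": "servo_tool", "arguments": {
  "rows": [
    [[54, 0, 0, 0, 0, 0, 0], [60, 0, 0, 0, 0, 0, 0], [62, 0, 0, 0, 0, 0, 0], [62, 0, 0, -15, 0, 0, 0], [62, 0, 0, -50, 0, 0, 0], [62, 0, 0, -100, 0, 0, 0], [62, 0, 0, -160, 0, 0, 0], [62, 0, 0, -200, 0, 0, 0], [62, 40, 0, -230, 0, 0, 0], [62, 60, 0, -260, 0, 0, 0]]
  ]
}}

```text
clock: 15.65
position: [460.9, 13.3, 275.4]
ee_rot: [-0.646, 0.764, -0.0, 0.001]
contact_force: [0.1, -0.3, -0.4]
gripper_width: 61.8
grasp_force: 0.0
```

Run:
```python
from h import *
s=arm.read_state(); print(s["clock"],s["position"],s["gripper_width"],s["contact_force"],s["joints"].round(2))
a=snap("side","s9.png"); b=snap("top","t9.png")
c=proj("side",[mat*[1,1,0]])[0].astype(int); d=proj("top",[mat*[1,1,0]])[0].astype(int)
o=np.hstack([cv2.resize(a[c[1]-90:c[1]+60,c[0]-60:c[0]+80],None,fx=2.8,fy=2.8),cv2.resize(b[d[1]-75:d[1]+75,d[0]-70:d[0]+70],None,fx=2.8,fy=2.8)])
cv2.imwrite("pics/c8.png",o[:,:,::-1])
to(hinge+40*h+[0,0,220],R_())
```

```text
15.65 [460.86618723  13.33834608 275.43344331] 61.84976639363187 [ 0.06465633 -0.25329811 -0.3770827 ] [ 0.38  0.07 -0.3   0.   -1.2  -0.55]
shift [-171.8  -59.4  -16. ] turn [-0.009  0.003 -0.002]
```

View pics/c8.png

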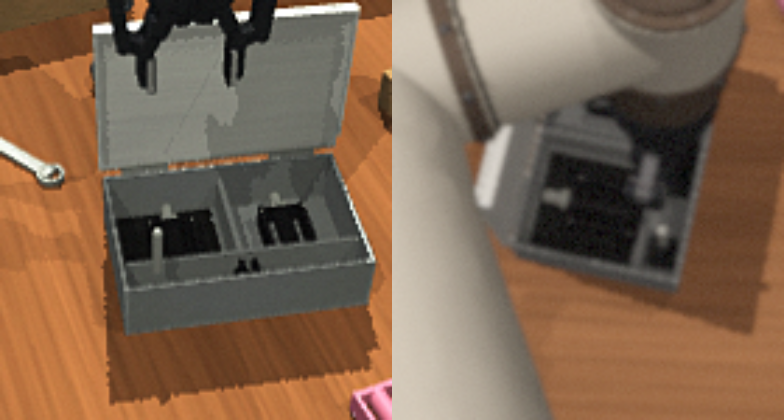

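The left half shows the pedal lying in the left bay on the mat, spindle stub at about (165,212), and the mate untouched at (285,222). The lid is upright. Now I go over it and behind it with the fingers closed.

Request:
{"name": "servo_tool", "arguments": {
  "rows": [
    [[0, 0, -15, -18, 0, 0, 0], [0, -10, -35, -30, 0, 0, 0], [0, -40, -50, -30, 0, 0, 0], [0, -75, -59, -30, 0, 0, 0], [0, -110, -59, -30, 0, 0, 0], [0, -145, -59, -30, 0, 0, 0], [0, -172, -59, -30, 0, 0, 0], [0, -176, -59, -30, 0, 0, 0]]
  ]
}}

```text
clock: 16.75
position: [548.8, 179.8, 303.5]
ee_rot: [-0.647, 0.763, -0.0, 0.0]
contact_force: [-0.4, 0.1, -0.3]
gripper_width: 0.1
grasp_force: 0.0
```

Run:
```python
from h import *
s=arm.read_state(); print(s["clock"],s["position"],s["gripper_width"],s["contact_force"],s["joints"].round(2))
for a,z in((42,230),(5,230)): to([*(hinge+a*h)[:2],z],R_())
b=cv2.imread("pics/t9.png"); d=proj("top",[mat*[1,1,0]])[0]; u=d.astype(int)-[70,75]+[58,71]
g=cv2.cvtColor(b,cv2.COLOR_BGR2HSV)[...,2]; k=g[u[1]-6:u[1]+7,u[0]-8:u[0]+9].astype(float); w=np.where(k>90,1,0); ys,xs=np.nonzero(w)
q=ray("top",[(xs.mean()+u[0]-8,ys.mean()+u[1]-6)],22)[0]-mat; print("spindle rel mat",q@h,q@cy,len(xs))
```

```text
16.75 [548.77238195 179.83731402 303.4778188 ] 0.14662581020566734 [-0.43465305  0.06189228 -0.34564063] [ 0.6   0.26  0.01  0.   -1.32 -0.76]
shift [ 4.8 -2.3 73.5] turn [-0.001 -0.     0.001]
shift [41.8 -2.3 73.5] turn [-0.001 -0.     0.001]
spindle rel mat 34.30312715181439 -2.593727574841389 34
```

Request:
{"name": "servo_tool", "arguments": {
  "rows": [
    [[0, 4, -2, 35, 0, 0, 0], [0, 4, -2, 73, 0, 0, 0], [0, 4, -2, 73, 0, 0, 0], [0, 20, -2, 73, 0, 0, 0], [0, 36, -2, 75, 0, 0, 0], [0, 48, -2, 79, 0, 0, 0], [0, 60, -2, 80, 0, 0, 0], [0, 71, -2, 82, 0, 0, 0]]
  ]
}}

```text
clock: 17.75
position: [539.1, 107.0, 222.7]
ee_rot: [-0.646, 0.764, -0.001, 0.001]
contact_force: [1.4, 0.9, 0.4]
gripper_width: 0.1
grasp_force: 0.4
```

Request:
{"name": "servo_tool", "arguments": {
  "rows": [
    [[0, 12, 0, 6, 0, 0, 0], [0, 26, 0, 12, 0, 0, 0], [0, 39, 0, 19, 0, 0, 0], [0, 52, 0, 27, 0, 0, 0], [0, 63, 0, 37, 0, 0, 0], [0, 74, 0, 47, 0, 0, 0], [0, 83, 0, 59, 0, 0, 0], [0, 92, 0, 71, 0, 0, 0], [0, 99, 0, 85, 0, 0, 0], [0, 102, 0, 92, 0, 0, 0]]
  ]
}}

```text
clock: 19.0
position: [521.9, 6.7, 129.2]
ee_rot: [-0.646, 0.764, -0.0, 0.0]
contact_force: [-0.7, 0.6, 0.6]
gripper_width: -0.2
grasp_force: 0.1
```

Run:
```python
from h import *
s=arm.read_state(); d=s["position"]-hinge; print(s["clock"],d@h,d@cy,s["position"][2],s["contact_force"],s["joints"].round(2))
to(pad+[0,0,65]-[0,0,0]+4*h,R_()); to(pad,R_())
im=snap("side","s10.png"); g=cv2.cvtColor(im,cv2.COLOR_RGB2HSV)
m=np.zeros(im.shape[:2],np.uint8); m[130:232,235:350]=1
k=((m>0)&(g[...,2]>200)&(g[...,1]<40)).astype(np.uint8); cc=max(cv2.findContours(k,0,2)[0],key=cv2.contourArea); print(cv2.boundingRect(cc),cv2.boxPoints(cv2.minAreaRect(cc)).round().tolist())
for th in(.31,.45): print(th,proj("side",[hinge+180*(-np.cos(th)*h+np.array([0,0,np.sin(th)]))+e*129*cy for e in(-1,1)]).round().tolist())
```

```text
19.0 -128.3006257072177 0.3373191029882093 129.22267838674625 [-0.73009079  0.5712677   0.62214194] [ 0.32  0.31 -0.39  0.   -0.87 -0.49]
shift [ 27.6  -0.4 -16.8] turn [-0.    -0.    -0.001]
shift [31.6 -0.4 48.2] turn [-0.    -0.    -0.001]
(240, 178, 51, 31) [[240.0, 181.0], [288.0, 176.0], [291.0, 203.0], [243.0, 209.0]]
0.31 [[345.0, 201.0], [248.0, 212.0]]
0.45 [[345.0, 192.0], [247.0, 203.0]]
```

Request:
{"name": "servo_tool", "arguments": {
  "rows": [
    [[0, 8, 0, -18, 0, 0, 0], [0, 27, 0, -18, 0, 0, 0], [0, 28, 0, -8, 0, 0, 0], [0, 28, 0, 4, 0, 0, 0], [0, 29, 0, 14, 0, 0, 0], [0, 30, 0, 24, 0, 0, 0], [0, 31, 0, 34, 0, 0, 0], [0, 31, 0, 43, 0, 0, 0], [0, 31, 0, 48, 0, 0, 0], [0, 31, 0, 51, 0, 0, 0]]
  ]
}}

```text
clock: 20.3
position: [517.4, -23.8, 80.1]
ee_rot: [-0.646, 0.763, -0.001, 0.0]
contact_force: [-0.4, -1.2, 5.1]
gripper_width: -0.1
grasp_force: 2.9
```

Request:
{"name": "servo_tool", "arguments": {
  "rows": [
    [[0, 0, 0, 2, 0, 0, 0], [0, 0, 0, 4, 0, 0, 0], [0, 0, 0, 6, 0, 0, 0], [0, 0, 0, 7, 0, 0, 0], [0, 0, 0, 8, 0, 0, 0]]
  ]
}}

```text
clock: 20.92
position: [517.5, -23.3, 71.4]
ee_rot: [-0.646, 0.763, -0.001, 0.001]
contact_force: [-0.7, -2.5, 3.3]
gripper_width: -0.2
grasp_force: 1.6
```

Request:
{"name": "servo_tool", "arguments": {
  "rows": [
    [[0, 0, 0, 1.5, 0, 0, 0], [0, 0, 0, 2.5, 0, 0, 0], [0, 0, 0, 3.5, 0, 0, 0], [0, 0, 0, 3.5, 0, 0, 0]]
  ]
}}

```text
clock: 21.42
position: [517.7, -23.2, 69.6]
ee_rot: [-0.646, 0.763, -0.001, 0.001]
contact_force: [-4.1, -2.2, 12.2]
gripper_width: 0.2
grasp_force: 6.6
```

At the stop again. I let go and check.

Request:
{"name": "servo_tool", "arguments": {
  "rows": [
    [[0, 0, 0, -4, 0, 0, 0], [0, 0, 0, -10, 0, 0, 0], [0, 0, 0, -25, 0, 0, 0], [0, 0, 0, -60, 0, 0, 0], [0, 0, 0, -110, 0, 0, 0], [0, 0, 0, -160, 0, 0, 0], [0, -60, 0, -160, 0, 0, 0], [0, -120, 0, -160, 0, 0, 0], [0, -120, 0, -160, 0, 0, 0]]
  ]
}}

```text
clock: 22.55
position: [537.5, 98.5, 228.6]
ee_rot: [-0.648, 0.762, -0.0, 0.002]
contact_force: [0.9, 0.2, -0.3]
gripper_width: -0.1
grasp_force: 0.0
```

Run:
```python
from h import *
s=arm.read_state(); print(s["clock"],s["position"],s["contact_force"])
a=cv2.imread("pics/side0.png").astype(int); b=snap("side","s11.png")[:,:,::-1].astype(int)
print("front-edge zone diff vs start:",np.abs(a-b)[208:250,240:345].mean(), "ajar ref:",np.abs(a-cv2.imread("pics/s2.png"))[208:250,240:345].mean())
g=cv2.cvtColor(b.astype(np.uint8),cv2.COLOR_BGR2HSV);m=np.zeros(g.shape[:2],bool);m[205:225,280:310]=1
for q,n in((a,"start"),(b,"now")):
    v=cv2.cvtColor(q.astype(np.uint8),cv2.COLOR_BGR2HSV)[...,2]; ys,xs=np.nonzero(m&(v<60)); print(n,xs.mean(),ys.mean(),len(xs))
```

```text
22.55 [537.45770894  98.46598792 228.57661218] [ 0.86034374  0.17835624 -0.32891846]
front-edge zone diff vs start: 3.910884353741497 ajar ref: 61.28178382464097
start 295.35064935064935 215.96103896103895 77
now 295.27272727272725 215.88311688311688 77
```

The disc is back at its starting pixel, so the lid is latched. The arm is clear.

```bash
python3 -c "
from bench import arm
print(arm.job_done())"
```

```text
the job is handed in; nothing more can be done
None
```

I handed the job in at about 22.6 s: the pedal lies in the left bay on the mat, the lid looks latched shut again in the side view, the mate showed no sign of having moved before I closed the lid, I saw no contact with the bystanders, and the judge's verdict was not shown.

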